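# Lock the engraver's hold-down clamp with its pin

### The job

Swing the yellow arm of the blue hold-down clamp fully down onto the brass disc, then lock it with the thick round steel pin (red tip, red handle) whose handle is tucked under the low wooden riser: slide the pin through the holes of both blue cheeks and the arm's eye until its collar sits against the cheek, from whichever side is free. Leave everything else on the bench standing where it is, and let go of the pin at the end.

Things in the scene. Friction and masses are not known exactly. Their poses are not given: they have to be found in the camera images.
- clamp: Blue clamp, fixed; may be left or right. Origin on the bench below the arm's hinge; x along the clamp away from the lock end, y across it, z up. Base plate 250 x 100 x 12 mm (x -210 to 40). Two upright cheeks round x = -170 mm: 50 mm long, 14 thick, 88 tall, inner faces at y = +-15, outer at +-29 mm. Hinge lugs 82 mm tall at x = 0. Brass disc 88 mm wide, top 44 mm up, at x = -85.
- clamp_arm (a joint): Angle of the yellow arm, rad: 0 = level, fully down at its hard stop; positive = lock end raised (starts 0.45 to 0.95). Hinge along the clamp's y, 60 mm above its origin. A 24 x 24 mm bar on the hinge's centre line reaches to -x, ending in an eye block (145 to 195 mm out, 44 mm tall, 24 wide). Stiff hinge, stays where left; 2 to 5 N pressing down 90 mm out lowers it.
- lock_hole (a point): Centre of the line of holes, midway between the cheeks: on the clamp at x = -170, y = 0, z = 60 mm; axes are the clamp's. The holes run along y: 19.5 mm round in each cheek, with a 2 mm chamfer outside, and 20.5 mm in the arm's eye, 170 mm from the hinge. They line up when the arm is fully down.
- lock_pin: Loose pin, 156 mm long, 160 g, lying flat, handle under the riser, shank sticking out. Origin on its underside below the collar's shank-side face; centre line along x, 9 mm up. Steel shank 16 mm round, x = 0 to -90 mm (red tip, last 9 tapered to 8); dark collar x = 0 to 8, 46 mm wide in y, 18 tall; red square handle 18 x 18 mm, x = 8 to 66. Home: the collar's face rests on a cheek's outer face.
- pin_collar (a point): On the pin's centre line at the collar's shank-side face. Axes are the pin's.
- pin_tip (a point): The tip of the shank on the pin's centre line, 90 mm from pin_collar. Axes are the pin's.
- riser: Low fixed wooden shelf. Origin on the bench below its middle. Board 140 (x) x 240 (y) mm, underside 31, top 43 mm up; walls at both sides and the back, open front with its edge at x = -70 mm. The pin, graver and file lie under it at y about -65, 0, 65 mm in any order, handles inside, points out to -x, origins 15 to 30 mm behind the edge.
- graver: Bystander under the riser: graver, thin square steel blade 8 mm (75 mm to -x from its origin), dark wood handle 22 mm wide, 70 mm long.
- flat_file: Bystander under the riser: flat dark file blade 16 mm wide (85 mm to -x from its origin), green handle 20 mm wide, 70 mm long.
- jar: Bystander: amber glass jar with white cap, 60 mm across, 110 mm tall, upright close to one side of the clamp's cheeks, about 120 mm from the clamp's centre line. Origin at the centre of its underside.
- stone: Bystander: grey oilstone block 70 x 40 x 20 mm lying on the other side of the cheeks from the jar; low enough to pass over. Origin at the centre of its underside.
- hammer: Bystander: hammer 200 mm long lying near the robot. Origin on its underside.
- oil: Bystander: green glass bottle 52 mm across, 130 mm tall, upright at the back between clamp and riser. Origin at the centre of its underside.
- tin: Bystander: aluminium tin 70 mm across, 50 mm tall, upright at the left. Origin at the centre of its underside.
- mug: Bystander: blue mug 76 mm across, 85 mm tall, upright at the right. Origin at the centre of its underside.

How it is judged:
By the outcome, as a careful person would: the job done as asked, in the order asked, and still so for the second after the job is handed in, with the robot touching nothing.
It also fails if it takes over 70 s, if anything falls off the work surface, if the arm or the gripper's body presses on something with over 40 N, if the wrist force passes 120 N, or if a joint passes its speed limit or range.

### The arm

A 6-joint arm with a two-finger parallel gripper is mounted at the origin on the work surface. World frame = base frame: x ahead of the robot, y to its left, z up, the work surface at z = 0. Lengths are in m, angles in rad, forces in N, time in s.
With the tool pointing down it reaches from about 0.375 to 0.975 m from the base axis. Payload 3.8 kg.
Tool frame: the origin (TCP) lies midway between the tips of the shut fingers; the grasp point (between the pads) lies 19 mm behind it; x points along the fingers, y is the direction in which the jaws open and shut, and the axes are right-handed (so a half turn about x gives the same grasp; the last joint's range is limited). The gripper opens to 88 mm and grips with 3 to 60 N. Pads are 18 mm wide; open, the fingers measure 123 mm over their backs; the gripper's body (75 mm by 187 mm) begins 45 mm behind the grasp point.
Start: joints at [1.07, 0.264, 1.604, -0, 1.274, -0.037], TCP at [0.302, 0.604, 0.239] pointing down, gripper open.
Joint ranges: [-2.63, 2.63], [-0.94, 2.18], [0.31, 2.57], [-1.31, 4.45], [0, 2.66], [-2.55, 2.55]. Speed limits (rad/s): [2.57, 2.57, 3.14, 3.14, 3.14, 3.14].

### API

Orientations are given as a rotation vector (axis times angle).
In Python, from cell import manip, inverse_kinematics, cams, order gives the robot as it stands. Calls block until the motion is done:
- manip.move_pose(position, orientation): joint-space move of the TCP to a pose.
- manip.move_linear(position, rate=0.15, rot=None): straight line of the TCP; rot=None keeps the orientation; rate is the mean speed in m/s.
- manip.set_joints(angles): joint-space move.
- manip.set_gripper(opening, force=None): finger opening in m; force is the grip in N (None keeps the last); returns when the fingers have stopped.
- manip.dwell(seconds).
- inverse_kinematics(position, orientation): joint angles nearest the present ones, or None.
- manip.state(): the state.
- cams.capture(name): name is "side" or "top"; returns a dict with "image" (420x560x3 uint8, blue, green, red), "z_map" (420x560 float32, m along the optical axis (not along the pixel's ray), 0 where there is no reading), "intrinsics" (3x3 intrinsics, pixels), "position" and "orientation" of the camera in the world. Camera axes: x right, y down, z forward; pixel columns grow to the right and rows downward; lengths in m; the calibration is good to about 2 mm. A picture is of the moment at which its call begins.
A pose or a line that the arm cannot do raises manip.IKError and nothing moves.
- order.close_job(): hands the job in, once; it reports no verdict.
The state is a dict: "clock": time; "joint_pos": joint angles; "joint_velocities": joint speeds; "tau": joint torques, N m; "tool_pos": TCP position; "tcp_rot": TCP orientation; "contact_force": force on the tool from outside, world axes, zero at the start; "moment": the same for the moment, N m; "gripper_width": finger opening in m.
Only numpy, scipy, OpenCV 4.12 (cv2) and the standard library are available. Lean on these libraries where they do the work, as an engineer would, in place of code of your own. Each camera call takes 0.05 s, during which the arm holds its last target. There are 200 camera calls.

## Working session

There is one attempt and no reset: what is moved stays moved. The work goes in short steps, each a Python script; the robot and the scene stay as the last script left them, time stands still between calls to the robot, and variables do not carry over. Pictures are saved under pics/ and viewed, about 8 in all and at most 12, crops included, and the job is handed in when it is done.

```bash
ls; mkdir -p pics
cat > h.py <<'E'
import numpy as np, cv2
from scipy.spatial.transform import Rotation as R
from cell import manip, inverse_kinematics, cams, order
def grab(n):
    c=cams.capture(n); o=np.array(c["orientation"],float)
    M=o if o.shape==(3,3) else (R.from_rotvec(o).as_matrix() if o.size==3 else R.from_quat(o).as_matrix())
    c["R"]=M; c["K"]=np.array(c["intrinsics"]); c["t"]=np.array(c["position"]); return c
def cloud(c):
    z=c["z_map"]; v,u=np.mgrid[:z.shape[0],:z.shape[1]]
    d=np.stack([u,v,np.ones_like(u)],-1)@np.linalg.inv(c["K"]).T*z[...,None]
    return d@c["R"].T+c["t"]
def ray(c,u,v,h):
    d=c["R"]@np.linalg.inv(c["K"])@[u,v,1]; return c["t"]+d*(h-c["t"][2])/d[2]
def proj(c,p):
    q=c["K"]@c["R"].T@(np.array(p)-c["t"]); return q[:2]/q[2]
E
python3 - <<'E'
from h import *
for n in("top","side"):
    c=grab(n); cv2.imwrite(f"pics/{n}0.png",c["image"]); print(n,c["orientation"],c["t"],c["K"].tolist())
    P=cloud(c); print(P[210,280],P[300,100], (c["z_map"]==0).mean())
print(manip.state())
E
```

```text
pics
top [-2.19154082  2.17568307 -0.11539418] [0.46716773 0.01792675 1.2493484 ] [[416.0844333757778, 0.0, 279.6543291034871], [0.0, 416.0844333757778, 204.01482648442376], [0.0, 0.0, 1.0]]
[ 0.56091667 -0.00353827 -0.00168804] [ 2.91959483e-01  5.22927587e-01 -2.41348185e-04] 0.003915816326530612
side [-2.35895818  0.37457391 -0.17546606] [ 0.29155409 -0.76926172  0.91815447] [[430.9951635639801, 0.0, 274.9700246250665], [0.0, 430.9951635639801, 212.2673313952775], [0.0, 0.0, 1.0]]
[ 0.60239494  0.05905405 -0.00176285] [ 0.08359872 -0.09978577  0.00107407] 0.0037414965986394557
{'clock': 0.1, 'joint_pos': array([ 1.07012769e+00,  2.64660577e-01,  1.60521951e+00, -8.53474580e-06,
        1.27372212e+00, -3.68702587e-02]), 'joint_velocities': array([ 0.00081684, -0.00177925, -0.00209465, -0.00016044, -0.00127053,
       -0.00077571]), 'tau': array([ 4.85828805e-04, -5.03618503e+01, -3.58069575e+01,  7.31354789e-02,
        2.33337481e-02, -5.52796234e-05]), 'tool_pos': array([0.30163794, 0.60313605, 0.23753382]), 'tcp_rot': array([ 0.36216393,  1.5405575 , -0.36523331]), 'contact_force': array([ 0.57505502, -0.58000979,  0.66507659]), 'moment': array([0.00835619, 0.02631264, 0.02409303]), 'gripper_width': 0.08861076370900958}
```

View pics/top0.png

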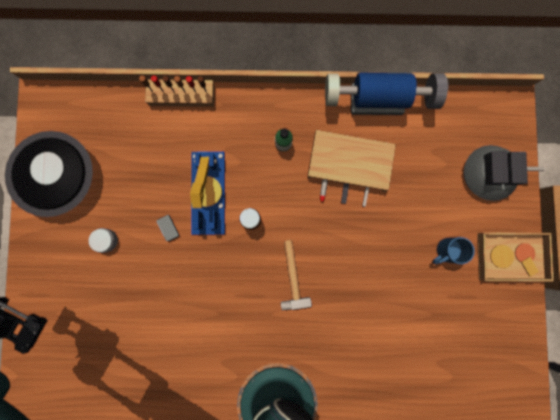

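View pics/side0.png

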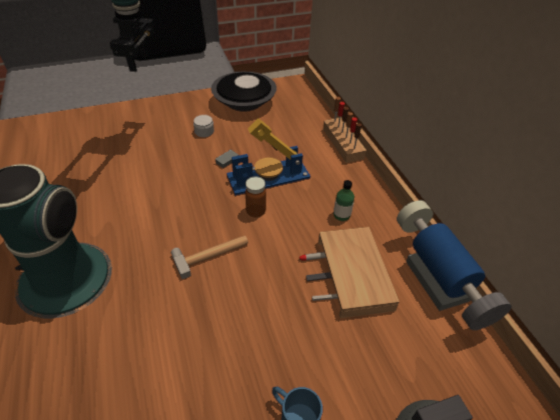

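The top view shows the clamp at (208,193) with its lock end towards the robot. The jar is to its right at (250,218) and the stone to its left at (167,228), so the left (+y) side is free. The pin is the leftmost tool at the riser, with its red tip at (322,198). The side view agrees. Next I'll measure.

```bash
cat > meas.py <<'E'
from h import *
def rect(p): 
    r=cv2.minAreaRect((p[:,:2]*1000).astype(np.float32)); return np.round(r[0],1),np.round(r[1],1),round(r[2],1)
for n in("top","side"):
    c=grab(n); P=cloud(c); im=c["image"]; hsv=cv2.cvtColor(im,cv2.COLOR_BGR2HSV); H,S,V=[hsv[...,i].astype(int) for i in range(3)]
    X,Y,Z=P[...,0],P[...,1],P[...,2]
    tools=(abs(X-.65)<.25)
    cl=(X>.4)&(X<.8)&(Y>.05)&(Y<.35)
    blue=cl&(H>100)&(H<130)&(S>120)&(V>40)
    b=P[blue]; print(n,"blue n",len(b),"rect all",rect(b), "base",rect(b[b[:,2]<.03]))
    hi=b[b[:,2]>.06]; print(" hi z>60:",np.round(hi,3).tolist() if len(hi)<40 else (len(hi),np.round(hi[::len(hi)//25],3).tolist()))
    yel=cl&(H>15)&(H<32)&(S>150)&(V>110)&(Z>.075)
    y=P[yel]; print(" yellow",len(y), np.round(y[np.argsort(y[:,2])][::max(1,len(y)//14)],3).tolist())
    rs=(X>.5)&(X<.85)&(Y<-.05)&(Y>-.42)&(Z>.034)&(Z<.052)
    rs=cv2.morphologyEx(rs.astype(np.uint8),cv2.MORPH_OPEN,np.ones((7,7)))>0
    print(" riser",rs.sum(),rect(P[rs]),P[rs][:,2].mean())
    red=(X>.5)&(X<.75)&(Y<-.03)&(Y>-.3)&((H<6)|(H>172))&(S>150)&(V>90)&(Z<.035)
    vv,uu=np.nonzero(red); print(" red",len(vv),uu.mean(),vv.mean(),ray(c,uu.mean(),vv.mean(),.009),P[red].mean(0))
    cv2.imwrite(f"pics/{n}_crops.png",np.hstack([cv2.resize(im[y0:y0+100,x0:x0+100],(400,400),interpolation=cv2.INTER_CUBIC) for x0,y0 in ([(160,145),(290,120)] if n=="top" else [(210,105),(285,220)])]))
E
python3 meas.py
```

```text
top blue n 1243 rect all (array([610.4, 213.5]), array([242.3,  93.8]), 1.3) base (array([610.4, 213.5]), array([242.3,  93.8]), 1.3)
 hi z>60: (324, [[0.712, 0.238, 0.081], [0.71, 0.198, 0.082], [0.703, 0.237, 0.085], [0.701, 0.195, 0.08], [0.696, 0.238, 0.079], [0.689, 0.24, 0.081], [0.686, 0.197, 0.083], [0.68, 0.239, 0.084], [0.679, 0.189, 0.076], [0.55, 0.19, 0.089], [0.547, 0.194, 0.083], [0.544, 0.193, 0.087], [0.541, 0.193, 0.089], [0.539, 0.193, 0.088], [0.536, 0.193, 0.088], [0.533, 0.193, 0.088], [0.531, 0.194, 0.082], [0.527, 0.193, 0.089], [0.525, 0.193, 0.086], [0.522, 0.193, 0.088], [0.519, 0.193, 0.089], [0.517, 0.196, 0.085], [0.514, 0.193, 0.084], [0.511, 0.193, 0.086], [0.508, 0.192, 0.089], [0.505, 0.192, 0.089], [0.503, 0.195, 0.087]])
 yellow 443 [[0.696, 0.221, 0.075], [0.685, 0.221, 0.091], [0.671, 0.207, 0.106], [0.66, 0.213, 0.12], [0.647, 0.205, 0.135], [0.636, 0.205, 0.148], [0.621, 0.218, 0.16], [0.612, 0.223, 0.187], [0.606, 0.217, 0.195], [0.603, 0.223, 0.199], [0.567, 0.207, 0.203], [0.594, 0.209, 0.207], [0.591, 0.203, 0.211], [0.578, 0.217, 0.215], [
[... 843 characters left out ...]
0.547, 0.178, 0.086], [0.517, 0.18, 0.087], [0.535, 0.18, 0.083], [0.511, 0.181, 0.084], [0.532, 0.181, 0.079], [0.55, 0.179, 0.064]])
 yellow 181 [[0.695, 0.219, 0.08], [0.677, 0.2, 0.098], [0.659, 0.205, 0.118], [0.647, 0.202, 0.134], [0.632, 0.204, 0.151], [0.59, 0.217, 0.172], [0.59, 0.216, 0.176], [0.553, 0.202, 0.19], [0.557, 0.216, 0.193], [0.56, 0.204, 0.198], [0.564, 0.219, 0.2], [0.572, 0.205, 0.204], [0.572, 0.205, 0.208], [0.576, 0.208, 0.212], [0.588, 0.201, 0.214], [0.584, 0.214, 0.22]]
 riser 4237 (array([ 709.5, -217.2]), array([243.4, 141. ]), 80.1) 0.04057790978421253
 red 26 302.8076923076923 257.0 [ 0.60039814 -0.13239131  0.009     ] [ 0.59927147 -0.13471023  0.0123159 ]
```

```bash
cat > meas2.py <<'E'
from h import *
for n in("top","side"):
    c=grab(n); P=cloud(c); im=c["image"]; hsv=cv2.cvtColor(im,cv2.COLOR_BGR2HSV); H,S,V=[hsv[...,i].astype(int) for i in range(3)]
    X,Y,Z=P[...,0],P[...,1],P[...,2]; blue=(H>100)&(H<130)&(S>120)&(V>40)&(Y>.1)&(Y<.3)
    for nm,x0,x1,z0 in(("cheek",.48,.58,.078),("lug",.66,.74,.07)):
        m=blue&(X>x0)&(X<x1)&(Z>z0)&(Z<.1); p=P[m]
        for s in(1,-1):
            q=p[(p[:,1]-.211)*s>0]; print(n,nm,s,len(q),np.round(q.mean(0)*1000,1) if len(q) else '',np.round([q.min(0)*1000,q.max(0)*1000]).tolist() if len(q) else '')
    # pin shank: strip of pixels in front of riser along expected axis
    sh=(S<90)&(V>90)&(Z<.03)&(X>.58)&(X<.67)&(Y<-.10)&(Y>-.165)
    k,lab,st,ce=cv2.connectedComponentsWithStats(sh.astype(np.uint8))
    for i in range(1,k):
        if st[i,4]<8: continue
        v,u=np.nonzero(lab==i); q=np.array([ray(c,a,b,.013)[:2] for a,b in zip(u,v)])
        d=np.linalg.svd(q-q.mean(0))[2][0]; print(" shank",st[i,4],q.mean(0),np.degrees(np.arctan(d[1]/d[0])),Z[v,u].mean(),np.ptp((q@d)))
E
python3 meas2.py
```

```text
top cheek 1 107 [526.1 233.4  86.8] [[502.0, 226.0, 78.0], [550.0, 241.0, 92.0]]
top cheek -1 93 [525.7 189.9  86.9] [[502.0, 183.0, 79.0], [550.0, 197.0, 92.0]]
top lug 1 44 [696.1 235.3  81.4] [[677.0, 230.0, 72.0], [713.0, 240.0, 88.0]]
top lug -1 52 [695.8 194.   80.2] [[678.0, 189.0, 73.0], [713.0, 201.0, 85.0]]
 shank 67 [ 0.62911941 -0.13315108] -8.853411600928602 0.014671967764397732 0.04378981121546932
side cheek 1 50 [526.4 228.2  84.4] [[505.0, 221.0, 80.0], [549.0, 235.0, 89.0]]
side cheek -1 63 [526.4 184.3  84.7] [[502.0, 176.0, 80.0], [551.0, 194.0, 88.0]]
side lug 1 9 [707.2 230.2  78.1] [[701.0, 225.0, 75.0], [711.0, 238.0, 81.0]]
side lug -1 30 [698.3 190.1  77.8] [[683.0, 184.0, 74.0], [713.0, 200.0, 81.0]]
 shank 65 [ 0.62946725 -0.13829302] -4.775235047460436 0.012267686942725177 0.040213802573076274
```

View pics/top_crops.png

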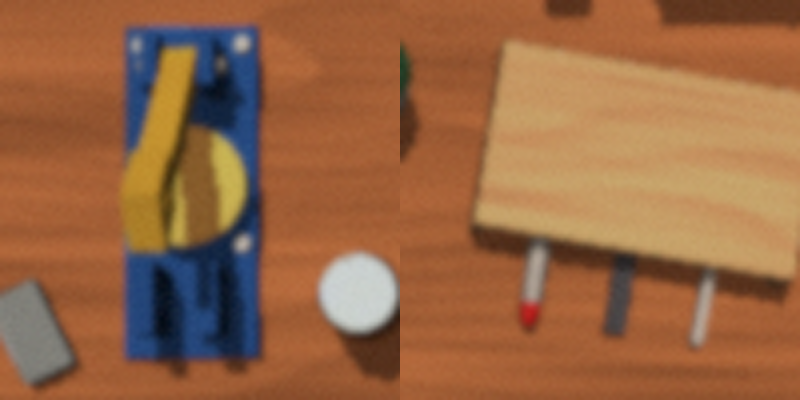

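The crop confirms that the pin's red tip is at about (322,198) in the full image, with the file and graver to its right. The arm is raised about 0.86 rad. The lock hole is near (0.526, 0.209) and the clamp yaw is about 1.2°. The pin lies at about -9.5°. First I'll press the arm down.

```bash
cat >> h.py <<'E'
def down(a):  # tool down, jaws along world yaw a (rad); picks nothing, jaw sign given by a
    y=np.array([np.cos(a),np.sin(a),0]); x=np.array([0,0,-1.]); return R.from_matrix(np.c_[x,y,np.cross(x,y)]).as_rotvec()
CY=np.radians(1.2); LOCK=np.array([.526,.209,.06]); CX=np.array([np.cos(CY),np.sin(CY),0]); CYV=np.array([-np.sin(CY),np.cos(CY),0])
HINGE=LOCK+.17*CX
def st():
    s=manip.state(); return round(s["clock"],2),np.round(s["tool_pos"],4),np.round(s["contact_force"],1),np.round(s["moment"],2),round(s["gripper_width"],4)
E
python3 - <<'E'
from h import *
manip.set_gripper(0.0,20)
p=HINGE-.1*CX
# choose jaw sign with smaller last-joint angle
best=None
for a in(CY+np.pi/2,CY-np.pi/2):
    q=inverse_kinematics([p[0],p[1],.30],down(a)); print(q)
    if q is not None and (best is None or abs(q[5])<best[0]): best=(abs(q[5]),a)
manip.move_pose([p[0],p[1],.30],down(best[1])); print(st()); f0=manip.state()["contact_force"][2]
z=.30; hist=[]
while z>.066:
    z-=.02 if z>.23 else (.005 if z>.082 else .0015)
    manip.move_linear([p[0],p[1],z],rate=.08); s=manip.state(); f=s["contact_force"][2]-f0; hist.append((round(z,4),round(f,1)))
    if (z<.085 and f>12) or f>30: break
print(hist,st())
manip.move_linear([p[0],p[1],.2],rate=.2)
c=grab("side"); cv2.imwrite("pics/s1.png",cv2.resize(c["image"][90:230,180:380],(800,560),interpolation=cv2.INTER_CUBIC)); print(st())
E
```

```text
[ 3.00063832e-01  1.52364031e-01  1.62517266e+00 -4.44089210e-16
  1.36405596e+00 -1.29167645e+00]
[0.30006383 0.15236403 1.62517266 0.         1.36405596 1.84991621]
(3.4, array([0.5957, 0.2112, 0.2998]), array([ 0.2, -0.5,  0.5]), array([ 0.05,  0.07, -0.01]), 0.0005)
[(0.28, np.float64(-0.5)), (0.26, np.float64(0.3)), (0.24, np.float64(-0.5)), (0.22, np.float64(0.6)), (0.215, np.float64(0.4)), (0.21, np.float64(-0.4)), (0.205, np.float64(-0.6)), (0.2, np.float64(-0.3)), (0.195, np.float64(0.1)), (0.19, np.float64(-0.3)), (0.185, np.float64(-0.4)), (0.18, np.float64(-0.3)), (0.175, np.float64(-1.0)), (0.17, np.float64(0.4)), (0.165, np.float64(0.7)), (0.16, np.float64(-0.1)), (0.155, np.float64(-0.1)), (0.15, np.float64(-1.0)), (0.145, np.float64(-1.6)), (0.14, np.float64(0.2)), (0.135, np.float64(0.6)), (0.13, np.float64(-0.4)), (0.125, np.float64(-0.6)), (0.12, np.float64(-0.3)), (0.115, np.float64(-0.2)), (0.11, np.float64(-1.3)), (0.105, np.float64(-0.8)), (0.1, np.float64(-0.1)), (0.095, np.float64(0.5)), (0.09, np.float64(-1.1)), (0.085, np.float64(-0.2)), (0.08, np.float64(-0.3)), (0.0785, np.float64(0.2)), (0.077, np.float64(-0.1)), (0.0755, np.float64(0.6)), (0.074, np.float64(0.8)), (0.0725, np.float64(0.5)), (0.071, np.float64(8.3)), (0.0695, np.float64(15.5))] (13.75, array([0.5961, 0.2105, 0.0723]), array([-7.3, -1.8, 16. ]), array([-0.25,  1.18, -0.01]), 0.0004)
(14.6, array([0.5947, 0.21  , 0.1976]), array([ 0.8, -0.5, -1.1]), array([ 0.01, -0.01,  0.02]), 0.0006)
```

View pics/s1.png

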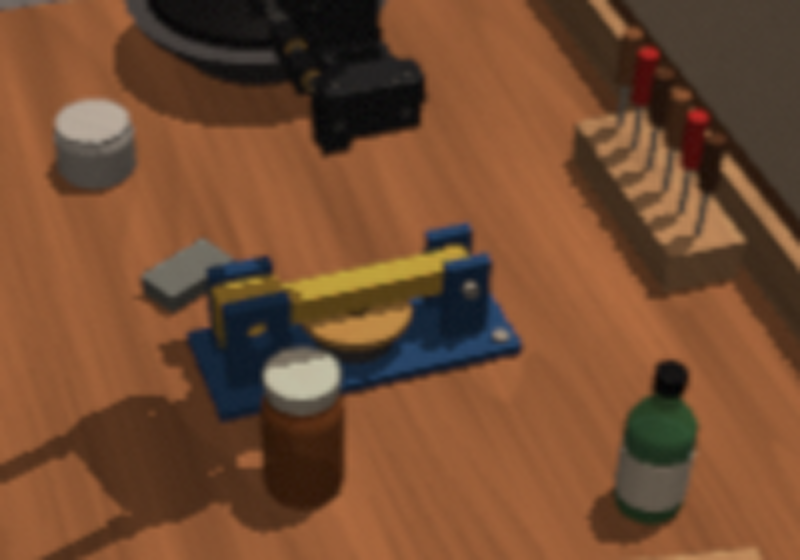

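The picture shows the arm lying level on the disc at (350,320), with yellow visible behind the near cheek's hole at (258,328). The stop was felt at z = 0.072 with 15 N, as expected. Next I'll draw the pin out by its shank.

Run:
```python
from h import *
py=np.radians(-9.5); ax=np.array([np.cos(py),np.sin(py),0]); g=np.array([.6195,-.1341,0])
manip.set_gripper(.042,40)
best=None
for a in(py+np.pi/2,py-np.pi/2):
    q=inverse_kinematics([g[0],g[1],.2],down(a))
    if q is not None and (best is None or abs(q[5])<best[0]): best=(abs(q[5]),a)
    print(a,q)
manip.move_pose([g[0],g[1],.2],down(best[1]))
manip.move_linear([g[0],g[1],.05],rate=.2); manip.move_linear([g[0],g[1],.004],rate=.06); print(st())
manip.set_gripper(0.0,40); print(st())
d=g-.13*ax; manip.move_linear([g[0],g[1],.006],rate=.05)
manip.move_linear([d[0],d[1],.006],rate=.09); print(st())
manip.move_linear([d[0],d[1],.004],rate=.05)
manip.set_gripper(.042); manip.move_linear([d[0],d[1],.15],rate=.2); print(st())
# step aside for pictures
manip.move_linear([.5,.1,.25],rate=.3)
for n in("top","side"):
    c=grab(n); cv2.imwrite(f"pics/{n}2.png",c["image"])
    x0,y0=(270,130) if n=="top" else (230,200)
    cv2.imwrite(f"pics/{n}2c.png",cv2.resize(c["image"][y0:y0+120,x0:x0+160],(640,480),interpolation=cv2.INTER_CUBIC))
    P=cloud(c);hsv=cv2.cvtColor(c["image"],cv2.COLOR_BGR2HSV); H,S,V=[hsv[...,i].astype(int) for i in range(3)];X,Y,Z=np.moveaxis(P,2,0)
    red=(X>.4)&(X<.7)&(Y<-.05)&(Y>-.2)&((H<6)|(H>172))&(S>150)&(V>80)&(Z<.04)
    k,lab,s_,ce=cv2.connectedComponentsWithStats(red.astype(np.uint8))
    for i in range(1,k):
        if s_[i,4]>5: print(n,s_[i],ce[i],ray(c,*ce[i],.014))
print(st())
```

```text
1.4049900478554354 [-2.52469894e-01  2.13170226e-01  1.73880982e+00 -4.44089210e-16
  1.18961261e+00 -1.65745994e+00]
-1.7366026057343578 [-2.52469894e-01  2.13170226e-01  1.73880982e+00 -8.88178420e-16
  1.18961261e+00  1.48413271e+00]
(19.52, array([ 0.6198, -0.1342,  0.0042]), array([ 0.9, -0.3, -0.3]), array([ 0.03,  0.18, -0.04]), 0.0418)
(20.05, array([ 0.6197, -0.1341,  0.0042]), array([ 1. , -0.3,  0.9]), array([0.08, 0.09, 0.01]), 0.0148)
(21.89, array([ 0.4918, -0.1128,  0.0061]), array([ 0.2, -0.2, -0.9]), array([ 0.05,  0.24, -0.04]), 0.0146)
(23.6, array([ 0.4904, -0.1124,  0.1489]), array([0.1, 0.5, 0.3]), array([ 0.01,  0.13, -0.  ]), 0.0422)
top [317 192   9  20 115] [321.13913043 201.70434783] [ 0.58554764 -0.12603709  0.014     ]
top [313 239   5   5  21] [315.         240.71428571] [ 0.46932396 -0.10754435  0.014     ]
side [288 252  22   9 137] [298.17518248 256.16058394] [ 0.58801285 -0.12957193  0.014     ]
side [251 260   7   6  33] [254.15151515 262.87878788] [ 0.47096368 -0.1154179   0.014     ]
(24.63, array([0.4992, 0.0986, 0.2483]), array([-0. ,  0.5, -0.6]), array([0.01, 0.18, 0.01]), 0.0421)
```

View pics/top2c.png

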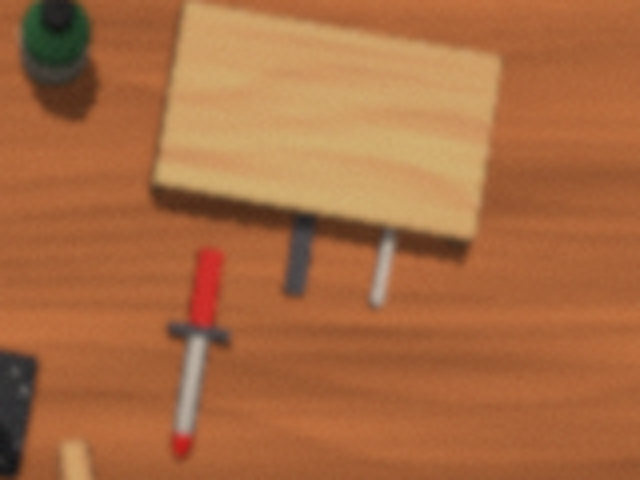

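The picture shows the pin fully out: red handle at about (321,202) full frame and tip at (315,241). The file and graver are undisturbed. Now I'll regrasp it by the handle and stage it on the stone side.

```bash
cat > stage.py <<'E'
from h import *
py=np.radians(-9.2); g=[.5862,-.1279]; a=py-np.pi/2
manip.move_pose([*g,.15],down(a)); manip.move_linear([*g,.05],rate=.2); manip.move_linear([*g,.003],rate=.06)
manip.set_gripper(0,55); print(st())
manip.move_linear([*g,.2],rate=.15); print(st())
p=LOCK+CYV*.181
manip.move_pose([p[0],p[1],.2],down(CY)); print(st())
manip.move_linear([p[0],p[1],.054],rate=.12); manip.dwell(.3); print(st())
for n in("top","side"):
    c=grab(n); np.save(f"{n}3.npy",c,allow_pickle=True)
    x0,y0=(110,150) if n=="top" else (180,90)
    cv2.imwrite(f"pics/{n}3c.png",cv2.resize(c["image"][y0:y0+120,x0:x0+160],(640,480),interpolation=cv2.INTER_CUBIC))
    P=cloud(c);hsv=cv2.cvtColor(c["image"],cv2.COLOR_BGR2HSV); H,S,V=[hsv[...,i].astype(int) for i in range(3)];X,Y,Z=np.moveaxis(P,2,0)
    red=(X>.45)&(X<.6)&(Y<.45)&(Y>.22)&((H<6)|(H>172))&(S>150)&(V>60)&(Z>.02)&(Z<.1)
    k,lab,s_,ce=cv2.connectedComponentsWithStats(red.astype(np.uint8))
    for i in range(1,k):
        if s_[i,4]>3: print(n,s_[i],ce[i],ray(c,*ce[i],.060),P[lab==i].mean(0))
E
python3 stage.py
python3 - <<'E'
import cv2,numpy as np
cv2.imwrite("pics/both3.png",cv2.resize(np.vstack([cv2.imread(f"pics/{n}3c.png") for n in("top","side")]),(533,800))[:600] if 0 else np.hstack([cv2.resize(cv2.imread(f"pics/{n}3c.png"),(400,300)) for n in("top","side")]))
E
```

```text
(27.73, array([ 0.5865, -0.128 ,  0.0034]), array([0.4, 0. , 2.4]), array([0.1 , 0.19, 0.04]), 0.0173)
(29.2, array([ 0.5854, -0.1277,  0.1986]), array([ 0.5, -0.7, -2. ]), array([-0.02,  0.11, -0.03]), 0.0175)
(31.09, array([0.5228, 0.3889, 0.1999]), array([ 0.2,  0.4, -1.1]), array([ 0.03,  0.06, -0.01]), 0.0171)
(32.76, array([0.5225, 0.3901, 0.0546]), array([ 0.1,  0.8, -1.5]), array([-0.  ,  0.07,  0.01]), 0.0175)
top [143 218   8   8  50] [146.24 221.88] [0.51946165 0.37775182 0.06      ] [0.51908979 0.37517757 0.06851181]
top [180 219   6   5  22] [181.95454545 221.04545455] [0.52257635 0.27663549 0.06      ] [0.52236255 0.27561967 0.06465988]
side [223 127   7  11  48] [225.375      132.45833333] [0.52422787 0.39582213 0.06      ] [0.52273628 0.38842146 0.06552224]
side [233 153   4   3  12] [234.5 154. ] [0.52420965 0.27729336 0.06      ] [0.52317519 0.27264772 0.0638164 ]
```

View pics/both3.png

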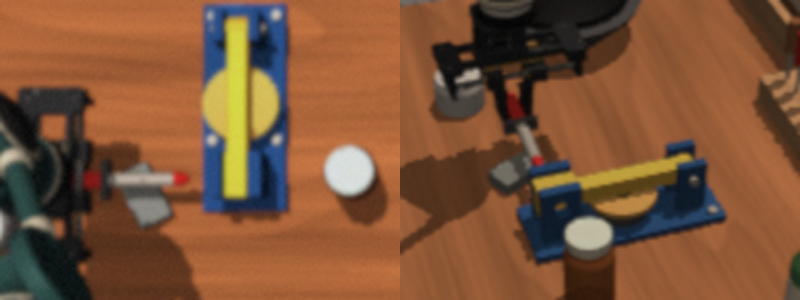

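The pin is held level over the stone, tip at (182,221) in the top view. It looks about 1–2 mm low in x relative to the hole line. I'll check the shank's height and slope from the saved depth.

Run:
```python
from h import *
for n,bz in(("top",.0012),("side",.0034)):
    c=np.load(f"{n}3.npy",allow_pickle=True).item(); P=cloud(c).reshape(-1,3)
    for y in np.arange(.275,.345,.01):
        q=P[(abs(P[:,1]-y)<.005)&(abs(P[:,0]-.524)<.012)&(P[:,2]>.045)&(P[:,2]<.09)]
        print(n,round(y,3),len(q),np.round(1000*(q.mean(0)),1),np.round(1000*(np.percentile(q[:,2],80)+bz),1)) if len(q) else 0
```

```text
top 0.275 18 [520.8 274.9  64.2] 67.2
top 0.285 23 [520.7 285.   65.4] 69.2
top 0.295 20 [521.2 295.3  64.2] 68.1
top 0.305 21 [520.3 305.1  65.6] 69.6
top 0.315 16 [519.5 314.8  66.5] 71.1
top 0.325 19 [519.1 324.6  66.4] 70.0
top 0.335 18 [518.7 335.3  65.9] 69.0
side 0.275 12 [521.4 275.5  62.7] 67.9
side 0.285 9 [521.4 285.5  64.2] 69.0
side 0.295 8 [520.1 293.8  61.9] 66.7
side 0.305 13 [521.3 304.5  62.8] 68.3
side 0.315 8 [520.  315.5  63.1] 68.1
side 0.325 10 [519.8 324.2  62.1] 67.8
side 0.335 9 [520.1 334.4  63.1] 68.0
```

```bash
cat > ins.py <<'E'
from h import *
s=manip.state(); f0=s["contact_force"].copy()
p=LOCK+CYV*.181+np.array([.0025,0,0]); p[2]=.054
manip.move_linear(p,rate=.05); manip.dwell(.2); f0=np.array(manip.state()["contact_force"])
adv=0; log=[]
while adv<.128:
    adv+=.008 if adv<.024 else .004
    manip.move_linear(p-CYV*adv,rate=.06); s=manip.state(); f=s["contact_force"]-f0
    log.append((round(adv*1e3),*np.round(f,1),round(s["gripper_width"]*1e3,1),round(float((s["tool_pos"]-LOCK)@CYV)*1e3,1)))
    p=p+np.clip(np.array([f[0],0,f[2]])*1e-4*(np.abs([f[0],0,f[2]])>2),-.001,.001)
    if f@CYV>18 or np.linalg.norm(f)>35: break
for l in log: print(*l)
print(p,st()); np.save("p.npy",np.r_[p,adv])
for n in("top","side"):
    c=grab(n); x0,y0=(110,150) if n=="top" else (180,90)
    cv2.imwrite(f"pics/{n}4c.png",cv2.resize(c["image"][y0:y0+120,x0:x0+160],(400,300),interpolation=cv2.INTER_CUBIC))
cv2.imwrite("pics/both4.png",np.hstack([cv2.imread(f"pics/{n}4c.png") for n in("top","side")]))
E
python3 ins.py
```

```text
8 0.3 0.9 -0.9 17.4 172.4
16 1.0 -0.4 -0.8 17.4 164.4
24 0.9 -0.3 -1.2 17.2 156.5
28 0.6 0.2 -0.2 17.5 152.8
32 -0.1 -0.0 -1.6 17.4 148.7
36 -0.3 0.4 -0.0 17.6 144.7
40 0.8 -0.0 -0.0 17.6 140.7
44 0.4 -0.5 -1.2 18.0 136.7
48 0.8 -0.3 -1.1 17.8 132.7
52 0.5 -0.0 -1.3 17.8 128.7
56 -0.5 0.0 -0.8 17.5 124.7
60 0.8 0.2 -0.0 17.3 120.7
64 0.6 0.4 -0.7 17.5 116.7
68 0.9 0.4 -0.4 17.5 112.7
72 0.2 0.0 -1.1 17.4 108.7
76 0.5 -0.3 -1.1 17.3 104.7
80 0.5 0.2 -1.9 17.2 100.7
84 0.8 -0.0 -0.4 17.1 96.7
88 0.9 -0.6 0.1 17.2 92.7
92 0.4 0.4 -1.0 17.0 88.7
96 1.3 -0.0 -0.5 17.5 84.7
100 0.5 0.3 -1.5 17.8 80.7
104 0.4 -1.2 -0.4 17.5 76.7
108 0.5 -1.0 0.6 17.3 72.7
112 0.9 -0.2 -0.6 17.9 68.7
116 0.7 -0.5 -0.5 17.6 64.8
120 0.0 11.9 -3.0 17.6 64.4
124 -3.0 25.2 -4.3 17.4 64.3
[0.52441085 0.3899603  0.05326877] (40.41, array([0.5273, 0.2734, 0.0546]), array([-3.5, 25.3, -5.2]), array([3.97, 0.65, 0.01]), 0.0174)
```

View pics/both4.png

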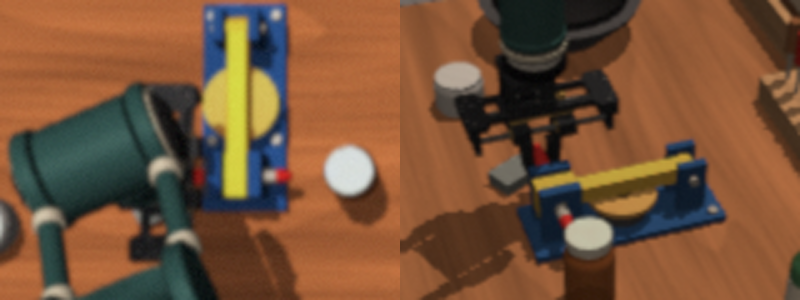

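There was no side force all the way in, and the collar stopped at 64.4 mm, where about 66 was expected. The picture shows the red tip out past the far cheek at (283,175) left panel and (567,218) right panel. I'll relieve the load, let go, retreat and check.

Run:
```python
from h import *
t=manip.state()["tool_pos"]; t=np.array([t[0],t[1]-.0005,t[2]])
manip.move_linear(t,rate=.03); print(st())
manip.set_gripper(.05); manip.dwell(.2); print(st())
manip.move_linear(t+[0,0,.01],rate=.05); manip.move_linear([t[0],t[1],.2],rate=.2)
manip.move_pose([.35,.45,.3],down(CY)); manip.dwell(.3); print(st())
for n in("top","side"):
    c=grab(n); cv2.imwrite(f"pics/{n}5.png",c["image"]); x0,y0=(150,150) if n=="top" else (200,110)
    cv2.imwrite(f"pics/{n}5c.png",cv2.resize(c["image"][y0:y0+90,x0:x0+120],(400,300),interpolation=cv2.INTER_CUBIC))
    P=cloud(c);hsv=cv2.cvtColor(c["image"],cv2.COLOR_BGR2HSV); H,S,V=[hsv[...,i].astype(int) for i in range(3)];X,Y,Z=np.moveaxis(P,2,0)
    red=(X>.45)&(X<.6)&(Y<.4)&(Y>.1)&((H<6)|(H>172))&(S>150)&(V>60)&(Z>.02)&(Z<.1)
    k,lab,s_,ce=cv2.connectedComponentsWithStats(red.astype(np.uint8))
    for i in range(1,k):
        if s_[i,4]>3: print(n,s_[i],ce[i],ray(c,*ce[i],.060),P[lab==i].mean(0))
    y=(X>.48)&(X<.72)&(abs(Y-.211)<.03)&(H>15)&(H<32)&(S>150)&(V>110)
    q=P[y&(Z>.055)]; print(" yellow z by x",[(x,round(float(np.median(q[abs(q[:,0]-x)<.012,2])),4)) for x in(.52,.57,.6,.63,.66)])
cv2.imwrite("pics/both5.png",np.hstack([cv2.imread(f"pics/{n}5c.png") for n in("top","side")]))
a=[cv2.imread(f"pics/{n}{k}.png") for n in("top","side") for k in(5,)]
cv2.imwrite("pics/full5.png",cv2.resize(np.hstack(a),(800,300)))
```

```text
(40.89, array([0.5272, 0.2735, 0.0547]), array([-1.8,  6.1, -1. ]), array([0.85, 0.26, 0.02]), 0.0174)
(41.73, array([0.5272, 0.2729, 0.0545]), array([-0. , -0.1,  0.3]), array([-0.04,  0.08, -0.02]), 0.0501)
(44.26, array([0.3507, 0.4493, 0.2994]), array([ 0.1, -0.7, -0.5]), array([-0.06,  0.14,  0.01]), 0.0499)
top [171 217  20   7 132] [181.04545455 220.        ] [0.52553644 0.27929702 0.06      ] [0.5253681  0.27852625 0.06355641]
top [220 217   6   5  23] [222.52173913 219.2173913 ] [0.52863965 0.16143009 0.06      ] [0.52825071 0.16050679 0.06760389]
 yellow z by x [(0.52, 0.0817), (0.57, 0.071), (0.6, 0.0714), (0.63, 0.0714), (0.66, 0.0713)]
side [232 149   7   7  41] [234.6097561  152.12195122] [0.52693766 0.28627809 0.06      ] [0.52672015 0.28533314 0.06081267]
side [244 175   6   5  20] [246.4  176.45] [0.53097835 0.16449372 0.06      ] [0.52965216 0.15924912 0.06482757]
 yellow z by x [(0.52, 0.079), (0.57, 0.0694), (0.6, 0.0691), (0.63, 0.069), (0.66, 0.0698)]
```

View pics/both5.png

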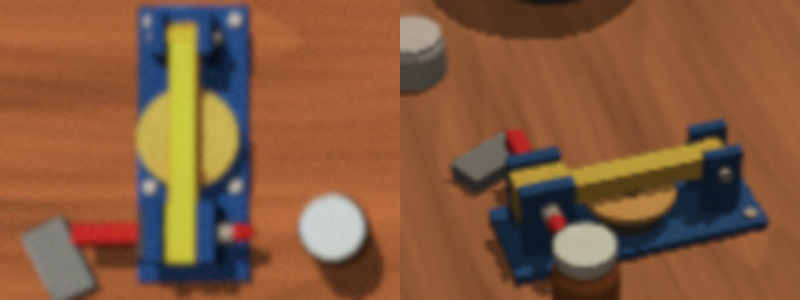

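View pics/full5.png

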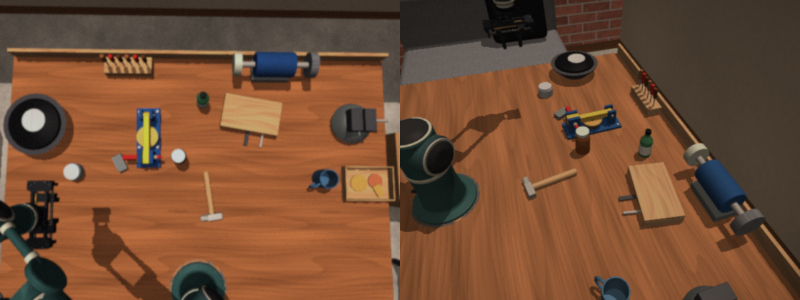

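The pictures show the arm level, the pin's handle on the stone side at (181,220), and its tip past the far cheek at (222,219). The arm's top is at 71 mm (72 expected). The handle centre at its top-face height comes out at y ≈ 0.275, matching the home position, and the bystanders look unmoved.

```bash
python3 -c "
from h import *
print(order.close_job(), st())"
```

```text
the job is handed in; nothing more can be done
the job is handed in; nothing more can be done
```

The clamp is locked and the job is handed in, with the robot's clock at about 44 s of the 70 s allowed.

- **Arm:** I pressed it down with the shut fingers until the hard stop showed, about 15 N at 72 mm, which is where the bar's top should be. In the last pictures it lies level at 69–71 mm (72 expected).
- **Pin:** I drew it out from under the riser by its shank and regrasped it by the handle. I pushed it in from the stone side, since the jar stands on the other. There was no noticeable side force until the collar stopped hard at 25 N, then I released it.
- **Last checks:** The red tip shows beyond the far cheek, and the handle centre in the top view is within about 1 mm of its home position. The gripper is clear, and the other items looked unmoved by eye.

**Disagreements:**
- The two cameras differ by about 5 mm in y, so I used their mean.
- The red-tip centre read about 6 mm short of its home value. It read short by the same amount relative to the handle when the pin lay on the bench, so I put it down to the colour mask.
- I could not see the collar's contact directly, because the cheek hides it. The evidence that it is seated is the hard stop and the handle's position.

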